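Lock a work-holding head into its bayonet socket

ROBOT

A 6-joint arm with a two-finger parallel gripper is mounted at the origin on the work surface. World frame = base frame: x ahead of the robot, y to its left, z up, the work surface at z = 0. Lengths are in mm, angles in rad, forces in N, time in s.
With the tool pointing down it reaches from about 325 to 875 mm from the base axis. Payload 4.4 kg.
Tool frame: the origin (TCP) lies on the centre line of the jaws, within the pads' length; the fingertips stand ahead of it and the grasp point (between the pads) lies 6 mm ahead of it (ctrl.tcp_to_tips is the z of the fingertips in the tool frame, in mm); z points along the fingers, y is the line along which they close (so a half turn about z gives the same grasp; the last joint's range is limited). The gripper opens to 85 mm and grips with 20 to 120 N. Pads are 22 mm wide; open, the fingers measure 114 mm over their backs; the gripper's body (76 mm by 85 mm) begins 54 mm behind the grasp point. The pads swing forward as they close: fully open they stand 13 mm farther back than shut.
Start: joints at [1.149, 0.207, 1.542, -0, 1.393, -0.15], TCP at [153.824, 554.045, 256.282] pointing down, gripper open.
Joint ranges: [-2.73, 2.73], [-0.86, 2.22], [0.23, 2.46], [-1.11, 4.25], [0.08, 2.63], [-2.82, 2.82]. Speed limits (rad/s): [2.79, 2.79, 3.14, 3.14, 3.14, 3.14].

INTERFACE

Orientations are given as a 3x3 rotation matrix whose columns are the frame's x, y, z axes.
In Python, from plant import ctrl, sensors, optics gives the robot as it stands. Calls block until the motion is done:
- ctrl.move_ptp(position, orientation): joint-space move of the TCP to a pose.
- ctrl.move_l(position, rot=None, vel=150, threshold=None): straight line of the TCP; rot=None keeps the orientation; vel is the mean speed in mm/s. With threshold (N) it stops when the force on the tool has changed by that much, and returns True; else False.
- ctrl.set_joints(angles): joint-space move.
- ctrl.gripper_to(opening, force=None): finger opening in mm; force is the grip in N (None keeps the last); returns when the fingers have stopped.
- ctrl.hold(seconds).
- ctrl.solve_ik(position, orientation): joint angles nearest the present ones, or None.
- sensors.read_state(): the state.
- optics.grab_frame(name): name is "scene" or "top"; returns (picture, depth): 400x640x3 uint8, red, green, blue; 400x640 float32, mm along the optical axis (not along the pixel's ray), 0 where there is no reading.
- optics.camera_params(name): a dict with "mtx" (3x3 intrinsics, pixels), "R" (3x3) and "t" (3): a world point X has camera coordinates R X + t. Camera axes: x right, y down, z forward; pixel columns grow to the right and rows downward; lengths in mm; the calibration is good to about 2 mm. A picture is of the moment at which its call begins. camera_params takes no time and is no camera call.
A pose or a line that the arm cannot do raises ctrl.MotionError and nothing moves.
- ctrl.finish_job(): hands the job in; it is judged then, once.
The state is a dict: "t": time; "q": joint angles; "qvel": joint speeds; "tau": joint torques, N m; "eef_pos": TCP position; "eef_rot": TCP orientation; "force": force on the tool from outside, world axes, zero at the start; "wrist_torque": the same for the moment, N m; "grip_width": finger opening in mm; "grasp_force": force on a finger pad.
Only numpy, scipy, OpenCV 4.12 (cv2) and the standard library are available. Lean on these libraries where they do the work, as an engineer would, in place of code of your own. Each camera call takes 0.05 s, during which the arm holds its last target. There are 200 camera calls.

TASK

Take the work-holding head by its red block, hang it by its two cross pins in the slots of the blue bayonet socket, and twist it clockwise (seen from above) under light downward pressure until you feel both pins drop into their locking notches; then let go so that it stays locked. Handle it gently: never bang or press it against the socket with more than about 8 kg of force, and leave the other things on the bench where they are.

Things in the scene. Friction and masses are not known exactly. Their poses are not given: they have to be found in the camera images.
- head: Loose work-holding head, 210 to 390 g, 84 mm tall, standing upright on the bench: round aluminium shank 40 mm in diameter up to 46 mm (foot chamfered to 32 mm over the lowest 5 mm), dark disc 52 mm in diameter from 46 to 50 mm, red block above. Origin: centre of the underside; z up; x along cross pin and block. Half a turn about z looks the same.
- head_grip (a point): Middle of the red block to grip, on the head's axis 67 mm above its underside. The block is 46 mm long (head's x), 24 mm wide (y) and 34 mm tall.
- head_pins (a point): Middle of the steel cross pin, on the head's axis 16 mm above its underside. The pin is 8 mm in diameter; its two round ends reach 38 mm out from the axis along the head's x, 18 mm clear of the shank on each side.
- socket: Bayonet socket, fixed to the bench: dark foot 104 mm in diameter, 8 mm thick; on it a ring 68 mm in outer diameter, blue above, brass below, with an open bore 44 mm in diameter, bore floor 18 mm above the bench. The ring is stiff, nothing turns or gives. Origin: on the axis at bench level; z up; x through the two entry slots (yellow marks on the foot). Half a turn looks the same.
- socket_mouth (a point): Centre of the socket's rim, on its axis 64 mm above the bench; axes as the socket's. Two entry slots, 14 mm wide, open at the top, cut the blue rim on the socket's +x and -x sides.
- socket_shelf (a point): On the socket's axis 42 mm above the bench: height of the level shelf on which the pins land below the entry slots (pin centre then 46 mm up). From there they turn clockwise only, seen from above, under blue hooks with their underside 55 mm up, in channels that end in a wall about 1.5 rad past the entry.
- socket_home (a point): On the socket's axis 38 mm above the bench: height of the pin centre when home. In each channel floor is a notch 12 mm wide and 8 mm deep, somewhere 0.54 to 1.38 rad clockwise of the entry (differs from socket to socket; the head must feel for it). The pin passes over it unless pressed down; the shelf goes on behind it, so one can also come back.
- grease: Bystander: can, 52 mm in diameter, 85 mm tall. Origin: centre of its underside.
- wrench: Bystander: steel wrench lying flat, 170 mm long along its x.
- driver: Bystander: screwdriver lying flat along its x.

How it is judged (in metres and radians):
On the way, in this order (a step that is already met when the one before it is completed fails the run):
1. the head hangs upright in the socket with its pins down the entry slots, on or near the shelf (z of head_pins in the frame of socket between 0.0425 and 0.05 m and horizontal distance between head_pins and socket below 0.0045 m and angle between the x axis of head and the x axis of socket, either way round below 0.3 rad), for 0.1 s.
2. the head has been twisted and both pins have dropped into the locking notches (z of head_pins in the frame of socket between 0.034 and 0.0412 m and horizontal distance between head_pins and socket below 0.0045 m and angle between the x axis of head and the x axis of socket, either way round above 0.4 rad and angle between head's own z axis and vertical below 0.15 rad), for 0.2 s.
At the end, for the whole second after the job is handed in: Pin centre 34 to 41.2 mm above the bench (home 38, shelf 46), within 4.5 mm of the socket's axis, turned over 0.4 rad from the entry slots, upright within 0.15 rad, at rest, released; can, wrench and screwdriver within 30 mm of their starts (all of step 2 and linear speed of head below 0.02 m/s and distance of each of grease, wrench, driver from where it was at the start of the episode below 0.03 m); the robot touches nothing.
It fails at once if the head was banged or pressed against the socket with more than 80 N (contact force between head and socket above 80 N).
It fails at once if the can, wrench or screwdriver was moved by more than 30 mm (distance of any of grease, wrench, driver from where it was at the start of the episode above 0.03 m).
It also fails if it takes over 67 s, if anything falls off the work surface, if the arm or the gripper's body presses on something with over 40 N, if the wrist force passes 120 N, or if a joint passes its speed limit or range.

## Working session

There is one attempt and no reset: what is moved stays moved. The work goes in short steps, each a Python script; the robot and the scene stay as the last script left them, time stands still between calls to the robot, and variables do not carry over. Pictures are saved under pics/ and viewed, at most 10 in all, crops included, and the job is handed in when it is done.

```bash
ls; mkdir -p pics
python3 - <<'E'
from plant import ctrl,sensors,optics
import cv2,numpy as np
for n in("scene","top"):
    p,d=optics.grab_frame(n); cv2.imwrite(f"pics/{n}0.png",p[...,::-1]); np.savez(f"pics/{n}0.npz",p=p,d=d)
    c=optics.camera_params(n); print(n,c["mtx"].round(1).tolist(),(-c["R"].T@c["t"]).round(0),c["R"].round(3).tolist())
print(sensors.read_state()["t"],ctrl.tcp_to_tips)
E
```

```text
pics
scene [[369.6, 0.0, 316.4], [0.0, 369.6, 200.3], [0.0, 0.0, 1.0]] [975.  58. 653.] [[-0.07, 0.997, -0.015], [0.819, 0.048, -0.572], [-0.57, -0.052, -0.82]]
top [[405.6, 0.0, 323.4], [0.0, 405.6, 199.6], [0.0, 0.0, 1.0]] [454.   5. 874.] [[-0.019, -1.0, -0.018], [-0.994, 0.021, -0.107], [0.107, 0.016, -0.994]]
0.1 25.0
```

View pics/scene0.png

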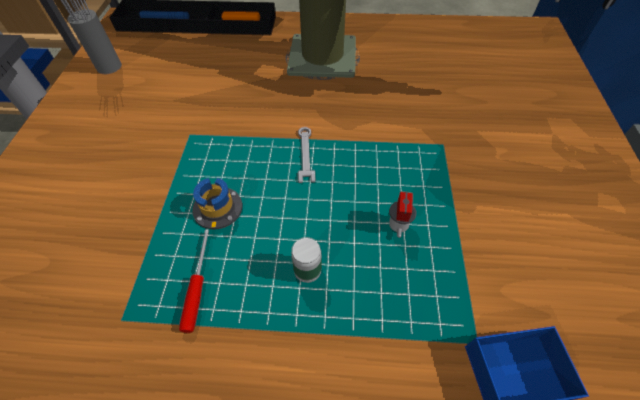

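View pics/top0.png

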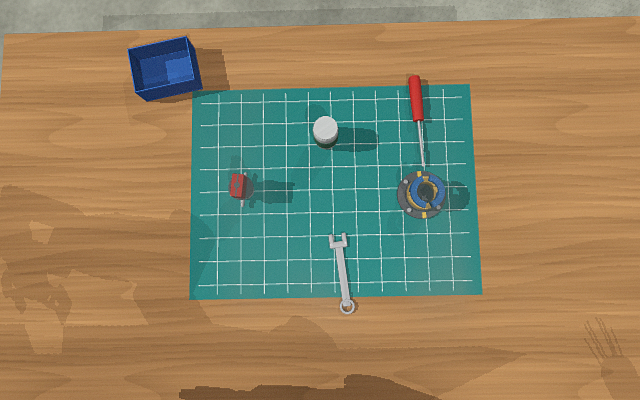

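The scene view shows the head at about (404,208) and the socket at (213,200). In the top view the head is at (238,186), and the socket is at (424,194) with yellow marks at about (420,173) and (424,215). Next I'll measure from colour and depth.

```bash
cat > h.py <<'E'
from plant import ctrl,sensors,optics
import cv2,numpy as np
def cloud(n,d):
    c=optics.camera_params(n); v,u=np.mgrid[0:400,0:640]
    r=np.stack([u,v,np.ones_like(u)],-1)@np.linalg.inv(c["mtx"]).T
    return (r*d[...,None]-c["t"])@c["R"]
def ray(n,uv,z):
    c=optics.camera_params(n); o=-c["R"].T@c["t"]
    w=c["R"].T@np.linalg.inv(c["mtx"])@np.array([uv[0],uv[1],1.]); return o+w*(z-o[2])/w[2]
def hsv(p): return cv2.cvtColor(p,cv2.COLOR_RGB2HSV)
def tool(yaw):  # tool down, tool y axis at angle yaw in the world
    y=np.array([np.cos(yaw),np.sin(yaw),0]); z=np.array([0,0,-1.]); return np.column_stack([np.cross(y,z),y,z])
E
python3 - <<'E'
from h import *
for n in("scene","top"):
    f=np.load(f"pics/{n}0.npz");p,d=f["p"],f["d"];X=cloud(n,d);H=hsv(p)
    hue,s,v=H[...,0],H[...,1],H[...,2]
    red=((hue<8)|(hue>172))&(s>120)&(v>60)&(d>0)
    near=lambda c,r:np.hypot(X[...,0]-c[0],X[...,1]-c[1])<r
    hc=X[red&near((470,190),60)]; print(n,"head red n",len(hc),"zmax",np.percentile(hc[:,2],[5,50,95]).round(1))
    t=hc[hc[:,2]>76]; r=cv2.minAreaRect(t[:,:2].astype(np.float32)); print(" top rect",r, t.mean(0).round(1))
    # pixel rect of the top face cast at z=84
    m=(red&near((470,190),60)&(X[...,2]>76)); 
    uv=np.argwhere(m)[:,::-1]; Q=np.array([ray(n,q,84)[:2] for q in uv],np.float32); r=cv2.minAreaRect(Q);print(" ray rect",r,Q.mean(0))
    sc=(447,-222)
    ns=near(sc,70)
    blue=(hue>100)&(hue<125)&(s>100)&(d>0)&ns; b=X[blue]; print(" blue",len(b),np.percentile(b[:,2],[5,50,95]).round(1))
    top=b[b[:,2]>59]; (cx,cy),R=cv2.minEnclosingCircle(top[:,:2].astype(np.float32)); print(" rim circ",cx,cy,R,len(top))
    yel=((hue>=20)&(hue<34)&(s>150)&(v>100)&ns&(X[...,2]<16)&(d>0)).astype(np.uint8)
    k,l,st,ce=cv2.connectedComponentsWithStats(yel)
    for i in range(1,k):
        if st[i,4]>3: print("  yel",ce[i].round(1),st[i,4],ray(n,ce[i],8).round(1),X[l==i].mean(0).round(1))
    foot=X[ns&(X[...,2]>4)&(X[...,2]<13)&(d>0)]; print(" foot",cv2.minEnclosingCircle(foot[:,:2].astype(np.float32)))
    for nm,(u0,v0,w) in {"s":((213,203) if n=="scene" else (424,194))+(36,),"h":((404,212) if n=="scene" else (240,188))+(30,)}.items():
        cv2.imwrite(f"pics/{n}_{nm}.png",cv2.resize(p[v0-w:v0+w,u0-w:u0+w,::-1],(390,390),interpolation=cv2.INTER_NEAREST))
I=[cv2.imread(f"pics/{a}.png") for a in("scene_s","top_s")]; cv2.imwrite("pics/crops.png",np.hstack(I))
E
```

```text
Traceback (most recent call last):
IndexError: index -1 is out of bounds for axis 0 with size 0
```

```bash
cat > m.py <<'E'
from h import *
hd,sc=ray("top",(238,186),80)[:2],ray("top",(424,194),20)[:2]; print("guess",hd,sc)
for n in("scene","top"):
    f=np.load(f"pics/{n}0.npz");p,d=f["p"],f["d"];X=cloud(n,d);H=hsv(p)
    hue,s,v=H[...,0],H[...,1],H[...,2]
    red=((hue<8)|(hue>172))&(s>120)&(v>60)
    near=lambda c,r:np.hypot(X[...,0]-c[0],X[...,1]-c[1])<r
    print(n,"depth ok frac",(d>0).mean())
    m=red&near(hd,60); hc=X[m]; print(" head red n",len(hc),np.percentile(hc[:,2],[5,50,95]).round(1))
    m&=X[...,2]>78; t=X[m]; print(" top rect",cv2.minAreaRect(t[:,:2].astype(np.float32)), t.mean(0).round(1))
    uv=np.argwhere(m)[:,::-1]; Q=np.array([ray(n,q,84)[:2] for q in uv],np.float32); print(" ray rect",cv2.minAreaRect(Q),Q.mean(0))
    ns=near(sc,75)
    blue=(hue>100)&(hue<125)&(s>100)&ns; b=X[blue]; print(" blue",len(b),np.percentile(b[:,2],[5,50,95]).round(1))
    top=b[b[:,2]>60]; (cx,cy),R=cv2.minEnclosingCircle(top[:,:2].astype(np.float32)); print(" rim circ",cx,cy,R,len(top))
    yel=((hue>=20)&(hue<34)&(s>150)&(v>100)&ns&(X[...,2]<16)).astype(np.uint8)
    k,l,st,ce=cv2.connectedComponentsWithStats(yel)
    for i in range(1,k):
        if st[i,4]>3: print("  yel",ce[i].round(1),st[i,4],ray(n,ce[i],8).round(1),X[l==i].mean(0).round(1))
    foot=X[ns&(X[...,2]>4.5)&(X[...,2]<13)&(s<110)]; print(" foot",len(foot),cv2.minEnclosingCircle(foot[:,:2].astype(np.float32)))
    u0,v0=(213,203) if n=="scene" else (424,194); w=36
    cv2.imwrite(f"pics/{n}_s.png",cv2.resize(p[v0-w:v0+w,u0-w:u0+w,::-1],(390,390),interpolation=cv2.INTER_NEAREST))
cv2.imwrite("pics/crops.png",np.hstack([cv2.imread(f"pics/{a}.png") for a in("scene_s","top_s")]))
E
python3 m.py
```

```text
guess [570.57539724 186.84380551] [ 553.78830399 -193.74045349]
scene depth ok frac 0.995875
 head red n 365 [56.  82.6 84.9]
 top rect ((573.5518798828125, 188.18844604492188), (23.603418350219727, 46.99966049194336), 84.0283432006836) [575.5 187.7  83.2]
 ray rect ((576.1907348632812, 187.77239990234375), (24.098833084106445, 48.777801513671875), 85.59367370605469) [576.07263 187.53763]
 blue 566 [46.9 63.1 65.1]
 rim circ 555.8717041015625 -191.45468139648438 34.759883880615234 413
  yel [213.3 224.1] 22 [ 599.5 -189.1    8. ] [ 599.9 -188.9    8.7]
 foot 617 ((564.2315673828125, -186.45443725585938), 57.558292388916016)
top depth ok frac 0.9961640625
 head red n 195 [80.4 82.7 85. ]
 top rect ((572.5687255859375, 189.5306854248047), (23.762598037719727, 44.801971435546875), 85.89248657226562) [572.6 189.2  82.8]
 ray rect ((572.545654296875, 188.97019958496094), (22.730499267578125, 44.380252838134766), 84.62354278564453) [572.42914 188.8794 ]
 blue 504 [54.9 62.3 64.7]
 rim circ 555.2340698242188 -190.88885498046875 34.4482536315918 434
  yel [418.8 173.2] 16 [ 600.4 -187.5    8. ] [ 600.7 -187.8    6.5]
  yel [424. 215.] 13 [ 510.2 -194.5    8. ] [ 510.2 -194.7    7.3]
 foot 632 ((566.0784912109375, -192.2530975341797), 62.31053161621094)
```

View pics/crops.png

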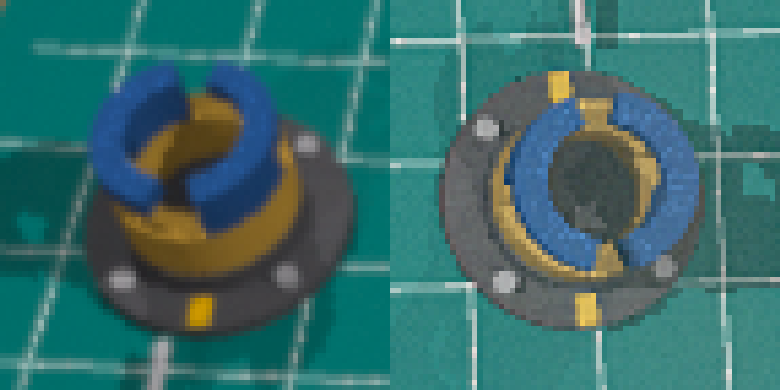

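The crop shows the entry slots and the yellow marks on one line, so the socket is at about (555.4, -191.1) with its x axis at 0.078 rad. The head is at about (573.2, 188.5) with its x axis at -0.087 rad. Next I'll grip it.

Run:
```python
from h import *
S=np.array([555.4,-191.1]);a=0.078;Hd=np.array([573.2,188.4]);ha=-0.087
for k in(0,1):
    f=lambda q:None if q is None else q.round(2)
    for xy,y,z in((Hd,ha+np.pi/2+k*np.pi,78),(S,a+np.pi/2+k*np.pi,110),(S,a+np.pi/2+k*np.pi-1.45,100)): 
        q=ctrl.solve_ik([*xy,z],tool(y)); print(k,None if q is None else np.round(q,2))
```

```text
0 [ 0.17  0.46  1.61 -0.    1.07 -1.31]
0 [-0.48  0.39  1.63 -0.    1.12 -2.13]
0 [-0.48  0.4   1.64 -0.    1.1  -0.68]
1 [ 0.17  0.46  1.61 -0.    1.07  1.83]
1 [-0.48  0.39  1.63 -0.    1.12  1.01]
1 [-0.48  0.4   1.64 -0.    1.1   2.46]
```

Run:
```python
from h import *
Hd=[573.2,188.4];R=tool(-0.087+np.pi/2)
ctrl.gripper_to(60,30)
ctrl.move_ptp([*Hd,150],R)
print(ctrl.move_l([*Hd,78],vel=80,threshold=8))
ctrl.gripper_to(10,40)
s=sensors.read_state();print(s["eef_pos"],s["force"],s["grip_width"],s["grasp_force"],s["t"])
if s["grip_width"]>15:
    ctrl.move_l([*Hd,200],vel=120)
    f0=sensors.read_state()["force"]
    a=0.078; ctrl.move_ptp([555.4,-191.1,152],tool(a+np.pi/2))
    ctrl.hold(.2); s=sensors.read_state();print(s["eef_pos"],f0,s["force"],s["grip_width"],s["t"])
for n in("scene","top"):
    p,d=optics.grab_frame(n); np.savez(f"pics/{n}1.npz",p=p,d=d); cv2.imwrite(f"pics/{n}1.png",p[...,::-1])
p=cv2.imread("pics/scene1.png")[120:260,130:300]; q=cv2.imread("pics/top1.png")[120:260,340:510]
cv2.imwrite("pics/c1.png",np.hstack([cv2.resize(i,(390,321)) for i in(p,q)]))
```

```text
False
[573.65969645 188.69161298  78.71440689] [0.29961595 1.21129538 2.18394223] 23.01106704614915 40.9614372253418 3.975
[ 555.9005323  -189.97352129  152.21338062] [-0.05885335  0.8529022  -3.46707478] [ 0.63024114 -0.86880911 -4.03908777] 23.53465094248137 6.7667
```

View pics/c1.png

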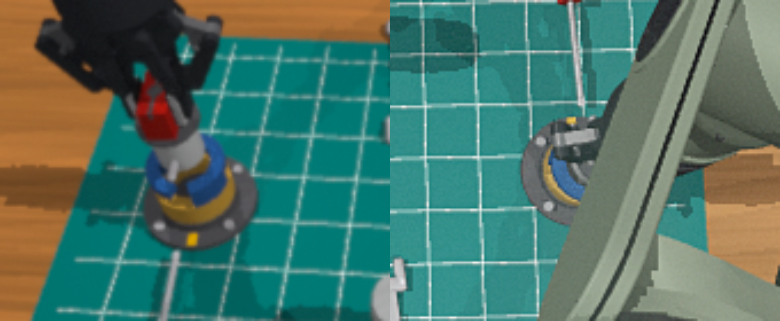

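The head is held upright above the socket, with its front pin tip just over the front slot (full scene image about (205,193)). I'll check the block's front-face depth before and after the grasp to get the along-axis offset.

Run:
```python
from h import *
s=sensors.read_state();print(s["eef_pos"],np.arctan2(s["eef_rot"][1,1],s["eef_rot"][0,1])-np.pi/2,s["eef_rot"][:,2])
for i,c,zb in((0,(573,188),0),(1,(555.4,-191),73.5)):
    f=np.load(f"pics/scene{i}.npz");p,d=f["p"],f["d"];X=cloud("scene",d);H=hsv(p);hue,sa,v=H[...,0],H[...,1],H[...,2]
    red=((hue<8)|(hue>172))&(sa>120)&(v>50)&(np.hypot(X[...,0]-c[0],X[...,1]-c[1])<50)
    Q=X[red]; z=Q[:,2]-zb; F=Q[(z>54)&(z<76)]
    print(i,len(Q),"z",np.percentile(Q[:,2],[2,98]).round(1),"front x",np.percentile(F[:,0],[10,50,90]).round(1),"y",F[:,1].min().round(1),F[:,1].max().round(1),len(F))
    # pin tip and shank: grey low-saturation points above the rim
    m=(sa<70)&(v>90)&(np.hypot(X[...,0]-c[0],X[...,1]-c[1])<45)&(X[...,2]-zb>8)&(X[...,2]-zb<44)
    P=X[m]; print("  grey",len(P)); tip=P[P[:,0]>c[0]+25]; print("  tip",len(tip),tip.mean(0).round(1) if len(tip) else '',"uv",np.argwhere(m&(X[...,0]>c[0]+25)).mean(0)[::-1])
    sh=P[(P[:,0]<c[0]+25)&(P[:,2]-zb>22)]; print("  shank y",np.percentile(sh[:,1],[3,50,97]).round(1),"xmax",np.percentile(sh[:,0],90).round(1))
```

```text
[ 555.73534454 -190.30424583  152.12498073] 0.07935230546546013 [ 2.18590031e-04 -2.17163771e-05 -9.99999976e-01]
0 365 z [52.8 85.4] front x [573.4 595.3 596.7] y 174.3 198.5 108
  grey 80
  tip 20 [604.3 185.6  18.6] uv [399.2 233.3]
  shank y [184.8 192.6 202.4] xmax 593.2
1 314 z [126.8 159. ] front x [573.3 578.3 579.2] y -200.8 -177.2 119
  grey 226
  tip 28 [ 587.3 -187.4   91.8] uv [204.78571429 195.46428571]
  shank y [-200.4 -180.6 -171.1] xmax 575.2
```

```bash
cat >> h.py <<'E'
S=np.array([555.4,-191.1]);A=0.078;DX=0.7   # socket axis, angle; head axis lies DX behind the TCP along head x
def pose(th,z,dxy=(0,0)):  # TCP pose for the head at angle th from the entry, TCP height z
    h=A+th; return [*(S+np.array(dxy)+DX*np.array([np.cos(h),np.sin(h)])),z],tool(h+np.pi/2)
def st(tag=""):
    s=sensors.read_state();print(tag,"t%.1f"%s["t"],"pos",s["eef_pos"].round(2),"F",s["force"].round(1),"M",np.round(s["wrist_torque"],2),"yaw %.3f"%(np.arctan2(s["eef_rot"][1,1],s["eef_rot"][0,1])-np.pi/2-A),flush=True);return s
E
python3 - <<'E'
from h import *
P,R=pose(0,150); ctrl.move_l(P,R,vel=20); ctrl.hold(.4); st("above")
P,_=pose(0,112); print(ctrl.move_l(P,R,vel=20,threshold=5)); st("in")
E
```

```text
above t7.5 pos [ 556.1  -191.12  150.05] F [-0.9  0.6 -4.5] M [ 0.03  0.02 -0.01] yaw -0.000
False
in t9.6 pos [ 556.19 -191.08  112.14] F [-0.   0.4 -3.5] M [-0.03  0.01  0.06] yaw 0.000
```

Run:
```python
from h import *
P,R=pose(0,105.5); print(ctrl.move_l(P,R,vel=10,threshold=6)); st("shelf"); ctrl.hold(.2); s=st("shelf")
```

```text
True
shelf t10.0 pos [ 556.21 -191.07  108.43] F [-0.6  0.3  5.7] M [0.07 0.08 0.01] yaw 0.000
shelf t10.2 pos [ 556.22 -191.08  108.44] F [-0.2 -0.1  5.2] M [ 0.04  0.07 -0.03] yaw 0.000
```

The pins are on the shelf (TCP z 108.4, expected 108.7). Now I'll feel for the notch.

Run:
```python
from h import *
z0=108.44
P,R=pose(0,z0+.8); ctrl.move_l(P,R,vel=20); st("up")
for th in np.arange(.15,.46,.15):
    P,R=pose(-th,z0+.8); hit=ctrl.move_l(P,R,vel=20,threshold=12); s=st("turn %.2f"%th)
    if hit: break
else:
    for th in np.arange(.48,1.42,.065):
        P,R=pose(-th,z0+.8)
        if ctrl.move_l(P,R,vel=20,threshold=15): st("side hit %.2f"%th); break
        P,R=pose(-th,z0-4); c=ctrl.move_l(P,R,vel=15,threshold=7); s=st("press %.2f %s"%(th,c))
        if s["eef_pos"][2]<z0-2 or s["t"]>45: break
```

```text
up t10.6 pos [ 555.62 -190.82  108.59] F [-1.  -0.4 -2.4] M [ 0.01 -0.01 -0.01] yaw -0.000
turn 0.15 t10.9 pos [ 555.65 -191.    108.63] F [-0.6 -0.3 -2.9] M [-0.01  0.03  0.  ] yaw -0.147
turn 0.30 t11.2 pos [ 555.72 -191.1   108.75] F [-0.2 -0.4 -4.1] M [-0.   -0.02  0.02] yaw -0.296
turn 0.45 t11.5 pos [ 555.87 -191.26  109.  ] F [ 0.2  0.  -3.6] M [-0.02  0.04 -0.  ] yaw -0.445
press 0.48 True t11.9 pos [ 556.26 -191.46  108.42] F [-0.5 -0.2  5.9] M [-0.02  0.09  0.02] yaw -0.479
press 0.54 True t12.5 pos [ 555.61 -191.17  108.45] F [-0.5  0.9  5.5] M [-0.    0.08  0.03] yaw -0.544
press 0.61 True t13.0 pos [ 555.65 -191.28  108.43] F [-1.2  0.4  3.6] M [0.05 0.08 0.02] yaw -0.609
press 0.67 True t13.5 pos [ 555.62 -191.3   108.44] F [-0.5  0.4  4.6] M [0.03 0.1  0.04] yaw -0.674
press 0.74 True t14.0 pos [ 555.64 -191.37  108.5 ] F [-0.3 -0.5  4.4] M [ 0.02  0.05 -0.04] yaw -0.739
press 0.80 True t14.4 pos [ 555.6  -191.4   108.45] F [-1.2 -0.4  3.1] M [0.05 0.08 0.01] yaw -0.804
press 0.87 True t14.9 pos [ 555.56 -191.39  108.45] F [-0.1  0.2  4.2] M [ 0.07  0.09 -0.02] yaw -0.869
press 0.93 True t15.4 pos [ 555.52 -191.43  108.44] F [0.1 0.7 4.8] M [ 0.04  0.12 -0.06] yaw -0.934
press 1.00 True t15.9 pos [ 555.47 -191.47  108.46] F [-0.2  0.3  5.1] M [ 0.01  0.05 -0.02] yaw -0.999
press 1.06 True t16.4 pos [ 555.37 -191.4   108.32] F [-0.   1.6  4.5] M [-0.02  0.02  0.01] yaw -1.064
press 1.13 True t16.9 pos [ 555.27 -191.48  108.04] F [-0.7  0.3  3.6] M [-0.06  0.01 -0.01] yaw -1.129
press 1.19 True t17.4 pos [ 554.61 -191.41  106.61] F [-1.2 -1.3  0.5] M [-0.25  0.06  0.  ] yaw -1.194
press 1.26 False t18.2 pos [ 554.83 -192.1   103.79] F [-2.9 -3.3 -4.9] M [-0.62  0.55 -0.07] yaw -1.260
```

Run:
```python
from h import *
ctrl.hold(.2); s=st("now")
P,R=pose(-1.26,99.5); print(ctrl.move_l(P,R,vel=12,threshold=8)); st("down")
ctrl.hold(.3); st("settled"); p,d=optics.grab_frame("scene"); np.savez("pics/scene2.npz",p=p,d=d); cv2.imwrite("pics/c2.png",cv2.resize(p[130:250,150:280,::-1],(650,600),interpolation=cv2.INTER_CUBIC))
```

```text
now t18.4 pos [ 554.91 -192.05  103.88] F [-3.1 -3.  -5.2] M [-0.72  0.65 -0.13] yaw -1.260
True
down t18.9 pos [ 554.87 -192.14  100.43] F [0.2 0.2 5.3] M [ 0.06 -0.05 -0.07] yaw -1.260
settled t19.2 pos [ 554.84 -192.16  100.42] F [0.9 0.6 6. ] M [ 0.09 -0.11 -0.08] yaw -1.260
```

View pics/c2.png

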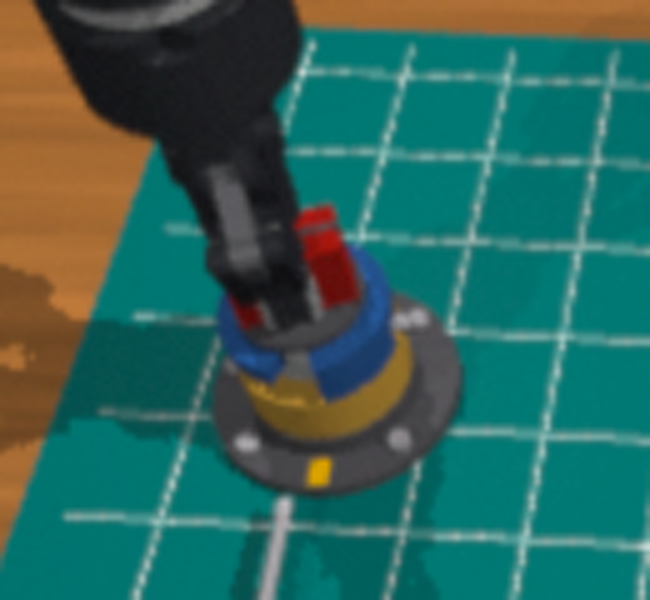

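The picture shows the head seated with its disc down inside the rim, and the TCP at z 100.42, exactly 8 mm below the shelf. Both pins are home, so I'll release and check.

Run:
```python
from h import *
ctrl.gripper_to(50); s=st("open"); print(s["grip_width"])
P=s["eef_pos"].copy(); P[2]+=110; print(ctrl.move_l(P,vel=80,threshold=10)); 
ctrl.move_ptp([450,120,280],tool(1.2)); st("away")
p,d=optics.grab_frame("scene"); q,e=optics.grab_frame("top")
for n,pp,dd in(("scene",p,d),("top",q,e)):
    X=cloud(n,dd);H=hsv(pp);m=((H[...,0]<8)|(H[...,0]>172))&(H[...,1]>120)&(np.hypot(X[...,0]-S[0],X[...,1]-S[1])<45)&(X[...,2]>97)
    T=X[m]; print(n,len(T),np.median(T,0).round(1),cv2.minAreaRect(T[:,:2].astype(np.float32)) if len(T)>5 else "")
cv2.imwrite("pics/c3.png",np.hstack([cv2.resize(i[...,::-1],(390,320),interpolation=cv2.INTER_AREA) for i in(p[120:340,110:378],q[60:280,230:498])]))
```

```text
open t19.6 pos [ 551.69 -191.64   97.27] F [-0.2 -0.1  0.8] M [-0.04  0.04  0.  ] yaw -1.260
49.945993054191526
False
away t22.4 pos [450.41 119.33 279.74] F [-0.8 -0.4  0.1] M [-0.02  0.03  0.05] yaw -0.450
scene 270 [ 555.3 -190.8  104.8] ((550.7413940429688, -192.843994140625), (27.28801155090332, 45.126434326171875), 20.994272232055664)
top 232 [ 550.6 -190.3  103.9] ((550.4454345703125, -192.2313690185547), (23.361129760742188, 45.70232391357422), 21.496450424194336)
```

View pics/c3.png

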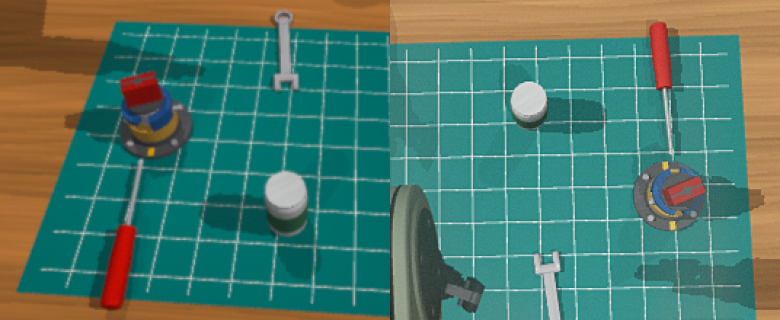

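The pictures show the can, wrench and screwdriver unmoved and the head locked in, but the block top looks about 5 mm off the axis. I'll check the tilt before handing in.

Run:
```python
from h import *
def fit(T):
    for _ in range(3):
        c=np.linalg.lstsq(np.c_[T[:,:2]-S,np.ones(len(T))],T[:,2],rcond=None)[0]; r=T[:,2]-np.c_[T[:,:2]-S,np.ones(len(T))]@c; T=T[abs(r)<2.5]
    return c.round(3),len(T),r.std().round(2)
for n in("scene","top"):
    Ts=[];Ds=[]
    for k in range(8):
        p,d=optics.grab_frame(n); X=cloud(n,d);H=hsv(p); r=np.hypot(X[...,0]-S[0],X[...,1]-S[1])
        m=((H[...,0]<8)|(H[...,0]>172))&(H[...,1]>120)&(r<45)&(X[...,2]>98); Ts.append(X[cv2.erode(m.astype(np.uint8),np.ones((3,3)))>0])
        b=(H[...,0]>100)&(H[...,0]<125)&(H[...,1]>100)&(r<40)&(X[...,2]>58); Ds.append(X[b])
    T=np.concatenate(Ts);D=np.concatenate(Ds); print(n,"top plane (slope x,y,z at axis)",fit(T),"rim plane",fit(D),"top centroid",T.mean(0).round(1))
    f=np.load(f"pics/{n}0.npz");X=cloud(n,f["d"]);H=hsv(f["p"]);m=((H[...,0]<8)|(H[...,0]>172))&(H[...,1]>120)&(np.hypot(X[...,0]-573,X[...,1]-188)<45)&(X[...,2]>77)
    T=X[m]-[573,188,0]+[*S,0]; print("  start head plane",fit(T))
```

```text
scene top plane (slope x,y,z at axis) (array([2.60000e-02, 9.00000e-03, 1.05386e+02]), 822, np.float64(1.06)) rim plane (array([-8.0000e-03, -4.0000e-03,  6.3704e+01]), 1929, np.float64(0.99)) top centroid [ 556.9 -190.5  105.1]
  start head plane (array([2.0000e-03, 1.2000e-02, 8.3468e+01]), 207, np.float64(0.95))
top top plane (slope x,y,z at axis) (array([7.9000e-02, 3.5000e-02, 1.0466e+02]), 607, np.float64(1.15)) rim plane (array([ 1.0000e-03, -3.0000e-03,  6.2491e+01]), 1870, np.float64(1.18)) top centroid [ 550.6 -191.1  104.3]
  start head plane (array([-6.0000e-03, -2.7000e-02,  8.2936e+01]), 180, np.float64(1.16))
```

The head leans about 0.08 rad about its pin line, as far as the bore play allows and within the 0.15 limit. It is level along the pins, and the height matches home, so both pins are in their notches. Handing in.

```bash
python3 -c "
from plant import ctrl
print(ctrl.finish_job())"
```

```text
the job is handed in; nothing more can be done
None
```

I handed the job in with the head hung in the socket, twisted about 1.26 rad clockwise, both pins down in their notches and the gripper released and clear; it leans about 0.08 rad (limit 0.15), the can, wrench and screwdriver look unmoved, and no verdict was returned.

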